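Put the drill-press tools back on their shadow tiles

ROBOT

A 6-joint arm with a two-finger parallel gripper is mounted at the origin on the work surface. World frame = base frame: x ahead of the robot, y to its left, z up, the work surface at z = 0. Lengths are in mm, angles in rad, forces in N, time in s.
With the tool pointing down it reaches from about 400 to 925 mm from the base axis. Payload 12.5 kg.
Tool frame: the origin (TCP) lies midway between the tips of the shut fingers; the grasp point (between the pads) lies 19 mm behind it (env.pinch_z is the z of the grasp point in the tool frame, in mm); z points along the fingers, y is the line along which they close (so a half turn about z gives the same grasp; the last joint's range is limited). The gripper opens to 95 mm and grips with 3 to 60 N. Pads are 20 mm wide; open, the fingers measure 119 mm over their backs; the gripper's body (75 mm by 180 mm) begins 59 mm behind the grasp point.
Start: joints at [-1.342, 0.491, 1.559, -0, 1.092, -0.106], TCP at [205.387, -590.311, 182.361] pointing down, gripper open.
Joint ranges: [-3.1, 3.1], [-0.84, 2.19], [0.05, 2.79], [-1.13, 4.28], [0.06, 2.93], [-2.69, 2.69]. Speed limits (rad/s): [2.22, 2.22, 2.79, 3.14, 3.14, 3.14].

INTERFACE

Orientations are given as [roll, pitch, yaw] about the fixed x, y, z axes, in that order (R = Rz(yaw) Ry(pitch) Rx(roll)).
In Python, from cell import env, eyes gives the robot as it stands.
- The arm moves only by the shell command python3 -m inch 'ROWS'. ROWS is JSON, a list of rows, each a list of 3 entries, a list of its own where there are three numbers: the shift along the tool's x, y, z in units of 60 mm (1.0 is 60 mm), then the turn about the tool's z in units of 5 degrees (1.0 is 5 degrees), then the closure, from -1 (fully open) to 1 (shut). In form: [[[tx, ty, tz], turn, claw], ...]. A call has exactly 10 rows; each row shifts and turns the commanded pose from where the row before left it, along the tool's axes as they then stand; what a row does not reach is not made up. A row lasts 1/8 s, in which the tool goes at most 62.5 mm and 10.7 degrees, less where a joint would pass 70% of its speed; a pose out of reach is approached as far as the arm can. A call is refused whole if a number of a shift passes 1 or a number of a turn 1, either way. A call with a gripper value outside its range is refused whole. The fingers move at their own pace and stop on an object; the grip force is fixed at half the most. Time passes only in rows, so rows that do not move let the fingers close, or fill a call up. It gives the time, the measured TCP pose, the force, the opening and the grip force at its end, in the units of the state.
- env.state(): the state, without advancing time (a new reading comes with each control period).
- eyes.read_camera(name): name is "scene" or "top"; returns a dict with "pixels" (400x640x3 uint8, red, green, blue), "fx", "fy", "cx", "cy" (pixels), "distortion" ([k1, k2, p1, p2, k3] as OpenCV has them; the pictures are not rectified), "extrinsics" (4x4, takes a point from world to camera coordinates). Camera axes: x right, y down, z forward; pixel columns grow to the right and rows downward; lengths in mm; the calibration is good to about 2 mm. A picture is of the moment at which its call begins. There is no depth.
- env.job_done(): hands the job in; it is judged then, once.
Trained networks look in a picture, given as the dict that the camera call returned (one of the last four; its "shot" number tells which), for a name from the list of things; names that differ only in an ending like _2 or _b are one class to them, and where a whole thing is asked for, a point or a joint stands for the part that bears it (a point fixed in the world has none). Each returns a list of dicts, best first, with "score" (0 to 1); they miss things now and then, are a little off and sometimes report something else, mostly with a low value. They report only what shows in the picture. A call takes as long as a camera call.
- eyes.boxes_of(name, picture): "centre" ([row, column] in pixels, amid what is visible of it).
- eyes.cut_out(name, picture): "mask" (400x640 bool, what is visible of it) and "centre" ([row, column] in pixels, amid what is visible of it).
- eyes.spot_point(name, picture): "centre" ([row, column] in pixels: a listed point, or the origin of a listed thing).
The state is a dict: "t": time; "joints": joint angles; "qvel": joint speeds; "tau": joint torques, N m; "eef_pos": TCP position; "tcp_rot": TCP orientation; "ft_force": force on the tool from outside, world axes, zero at the start; "moment": the same for the moment, N m; "opening": opening from 0.0 (shut) to 1.0 (fully open); "grip_force": force on a finger pad.
Only numpy, scipy, OpenCV 4.12 (cv2) and the standard library are available. Lean on these libraries where they do the work, as an engineer would, in place of code of your own. Each camera call takes 0.05 s, during which the arm holds its last target. There are 200 camera calls.

TASK

Put each drill-press tool back in the middle of its own painted plywood tile: large red hole saw on the red ring, small yellow hole saw on the yellow ring, steel chuck on the black disc, all standing upright as now, and the chuck key lying on the blue T, pointing as the T does. The chuck was left on the red-ring tile and the yellow saw on the black-disc tile, so those tiles have to be cleared before their own tools can go there. Leave the white glue bottle where it stands.

Things in the scene. Friction and masses are not known exactly. Their poses are not given: they have to be found in the camera images.
- saw_big: Large hole saw, red cup standing teeth down, steel arbor stub on top. Diameter 56 mm, cup 40 mm high, stub 14 mm across and 16 mm more (56 mm in all), about 0.18 kg. Loose on the bench. Origin at the centre of its underside, z up.
- saw_small: Small hole saw, yellow cup standing teeth down, steel arbor stub on top. Diameter 34 mm, cup 38 mm high, stub 14 mm across and 16 mm more (54 mm in all), about 0.09 kg. Starts standing on tile_chuck. Origin at the centre of its underside, z up.
- chuck: Steel drill chuck standing upright, jaws up: body 42 mm in diameter up to 34 mm, toothed collar 38 mm in diameter (about 41 mm over the teeth) up to 44 mm, then a cone to 60 mm in all; about 0.4 kg. Starts standing on tile_big. Origin at the centre of its underside, z up.
- key: T-shaped chuck key lying flat on the bench: steel shaft 14 mm in diameter along its x axis, a blue cross bar 14 mm in diameter and 80 mm long along its y axis, centred at x = +28 mm; the shaft's thin tip ends at x = -57 mm. 14 mm high, about 0.16 kg. Origin under the shaft at its underside; balance point at x = +9 mm; grip the shaft at the origin, closing along y.
- key_tip (a point): The tip of the chuck key, 57 mm from the key's origin along its -x axis, 7 mm above its underside.
- tile_big: Tile of the large hole saw: red ring, white inside, 58 mm inner, 72 mm outside diameter, centred. Fixed to the bench; a bare plywood square 110 x 110 mm, 6 mm thick; origin at the centre of its underside on the bench (tool stands 6 mm higher), z up. The chuck stands on it at the start.
- tile_small: Tile of the small hole saw: yellow ring with white inside, 50 mm outside diameter, centred. Fixed to the bench; a bare plywood square 110 x 110 mm, 6 mm thick; origin at the centre of its underside on the bench (tool stands 6 mm higher), z up. Free at the start.
- tile_chuck: Tile of the drill chuck: black disc 56 mm in diameter, centred. Fixed to the bench; a bare plywood square 110 x 110 mm, 6 mm thick; origin at the centre of its underside on the bench (tool stands 6 mm higher), z up. The small hole saw stands on it at the start.
- tile_key: Tile of the chuck key: blue T, cross bar of the T centred at x = +28 mm and lying along y, stem along -x. When the key is home its origin and axes agree with the tile's (same x direction). Fixed to the bench; a bare plywood square 110 x 110 mm, 6 mm thick; origin at the centre of its underside on the bench (tool stands 6 mm higher), z up. Free at the start.
- glue: White round glue bottle with an orange cap, 48 mm in diameter, 120 mm high, standing loose on the bench near the robot; to be left alone. Origin at the centre of its underside, z up.

How it is judged (in metres and radians):
At the end, for the whole second after the job is handed in: Each tool stands or lies flat on its own tile, at rest: origin within 12 mm of the tile's centre, tilt under 0.12 rad; the key's tip over 35 mm along the tile's -x axis and within 20 mm of the T's middle line; the glue bottle upright, within 30 mm of its start (horizontal distance between saw_big and tile_big below 0.012 m and z of saw_big in the frame of tile_big between 0.003 and 0.01 m and angle between each of saw_big, saw_small, chuck, key, glue's own z axis and vertical below 0.12 rad and linear speed of each of saw_big, saw_small, chuck, key below 0.02 m/s and horizontal distance between saw_small and tile_small below 0.012 m and z of saw_small in the frame of tile_small between 0.003 and 0.01 m and horizontal distance between chuck and tile_chuck below 0.012 m and z of chuck in the frame of tile_chuck between 0.003 and 0.01 m and horizontal distance between key and tile_key below 0.012 m and z of key in the frame of tile_key between 0.003 and 0.01 m and x of key_tip in the frame of tile_key below -0.035 m and y of key_tip in the frame of tile_key between -0.02 and 0.02 m and distance of glue from where it was at the start of the episode below 0.03 m); the robot touches nothing.
It fails at once if the glue bottle is shoved more than 30 mm or knocked over (distance of glue from where it was at the start of the episode above 0.03 m or angle between glue's own z axis and vertical above 0.5 rad).
It also fails if it takes over 122 s, if anything falls off the work surface, if the arm or the gripper's body presses on something with over 40 N, if the wrist force passes 120 N, or if a joint passes its speed limit or range.

## Working session

There is one attempt and no reset: what is moved stays moved. The work goes in short steps, Python scripts to look and compute and a shell command to move; the robot and the scene stay as the last step left them, time stands still between calls to the robot, and variables do not carry over. Pictures are saved under pics/ and viewed, at most 14 in all, crops included, and the job is handed in when it is done.

```bash
ls; mkdir -p pics
cat > h.py <<'E'
import numpy as np, cv2
from cell import env, eyes
def ray(p, rc, z):
    K=np.array([[p["fx"],0,p["cx"]],[0,p["fy"],p["cy"]],[0,0,1]],float)
    u=cv2.undistortPoints(np.array([[[rc[1],rc[0]]]],float),K,np.array(p["distortion"],float))[0,0]
    E=np.array(p["extrinsics"]); R,t=E[:3,:3],E[:3,3]
    c=-R.T@t; d=R.T@np.array([u[0],u[1],1]); return (c+d*(z-c[2])/d[2])
E
python3 - <<'E'
from h import *
print(env.state()); print(env.pinch_z)
for n in("top","scene"):
    p=eyes.read_camera(n); cv2.imwrite(f"pics/{n}0.png",p["pixels"][:,:,::-1])
    E=np.array(p["extrinsics"]); print(n,"cam at",-E[:3,:3].T@E[:3,3])
    for k,z in dict(saw_big=0,saw_small=6,chuck=6,key=0,key_tip=7,tile_big=0,tile_small=0,tile_chuck=0,tile_key=0,glue=0).items():
        for r in eyes.spot_point(k,p)[:2]: print(k,np.round(r["score"],2),np.round(r["centre"]),np.round(ray(p,r["centre"],z),1))
E
```

```text
pics
{'t': 0.0, 'joints': array([-1.34160579e+00,  4.91566949e-01,  1.55947433e+00,  4.56629087e-06,
        1.09168743e+00, -1.05582496e-01]), 'qvel': array([ 0.00161277, -0.00047458, -0.00131982,  0.00085692, -0.00023458,
       -0.00202843]), 'tau': array([-4.43104454e-06, -6.12651944e+01, -2.58190316e+01,  6.92755077e-02,
        4.81525704e-02, -9.32353782e-05]), 'eef_pos': array([ 205.31363733, -590.00833228,  181.74860815]), 'tcp_rot': array([-3.14046335e+00, -1.23752345e-04,  3.34770853e-01]), 'ft_force': array([0.47926624, 0.72910234, 1.05711252]), 'moment': array([ 0.01013811,  0.01543095, -0.00325033]), 'grip_force': 0.0, 'opening': 0.9970368680729823}
-18.8
top cam at [438.12858389   6.94052683 884.74925903]
saw_big 0.67 [235. 453.] [ 449.3 -268.8    0. ]
saw_small 0.7 [151. 274.] [628.4 101.    6. ]
chuck 0.85 [150. 192.] [633.1 274.9   6. ]
key 0.75 [227. 194.] [471.2 268.6   0. ]
key 0.66 [232. 450.] [ 454.2 -263.5    0. ]
key_tip 0.85 [255. 206.] [412.9 242.    7. ]
tile_big 0.91 [152. 197.] [629.7 265.9   0. ]
tile_small 0.59 [158. 438.] [ 611.2 -244.8    0. ]
tile_chuck 0.75 [156. 281.] [618.9  87.3   0. ]
tile_key 0.72 [157. 360.] [614.4 -80.2   0. ]
glue 0.71 [240. 378.] [ 441.2 -112.5    0. ]
scene cam at [896.13162757 495.98493858 717.91655118]
saw_big 0.78 [141. 284.] [ 450.7 -260.9    0. ]
saw_small 0.78 [267. 311.] [628.8 100.4   6. ]
chuck 0.74 [337. 366.] [637.4 275.4   6. ]
key 0.68 [287. 431.] [471.6 273.   -0. ]
key_tip 0.89 [262. 442.] [415.4 250.4   7. ]
tile_big 0.95 [332. 366.] [630.  265.9   0. ]
tile_small 0.91 [167. 231.] [ 610.2 -256.8    0. ]
tile_chuck 0.61 [263. 306.] [628.5  85.1   0. ]
tile_key 0.75 [209. 267.] [612.9 -86.4   0. ]
glue 0.69 [174. 319.] [ 452.9 -104.1    0. ]
```

Run:
```python
import cv2
a=cv2.imread("pics/top0.png");cv2.imwrite("pics/top0c.png",cv2.resize(a[100:300,150:510],(792,440),interpolation=cv2.INTER_CUBIC))
b=cv2.imread("pics/scene0.png")
```

```text
(no output)
```

View pics/top0c.png

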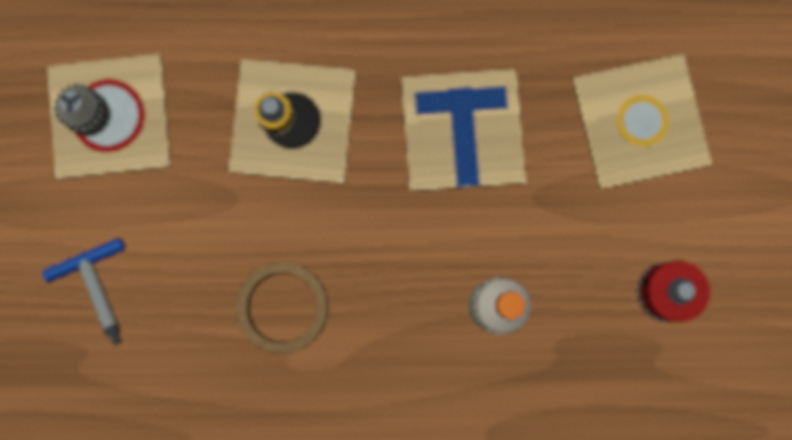

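View pics/scene0.png

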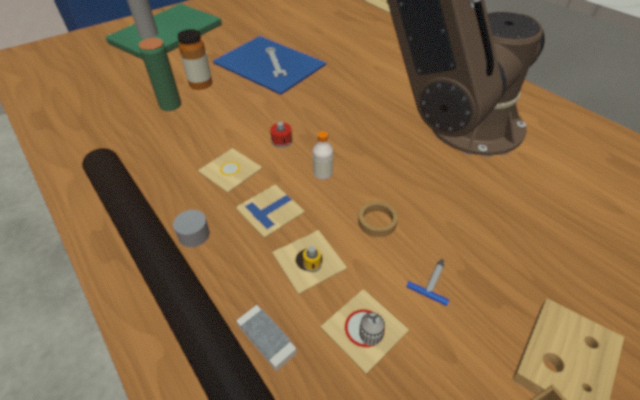

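The pictures confirm the layout. In the top crop the chuck is left of the red ring (75,110) and the yellow saw is left of the black disc (270,110). The T is free at (462,135) and the yellow ring at (642,120); the key lies at (90,290), the big saw at (680,290) and the glue at (500,305). I'll refine these by fitting silhouettes in both cameras.

```bash
cat >> h.py <<'E'
from scipy.optimize import minimize
A=np.linspace(0,2*np.pi,24,endpoint=False)
def cyl(d,z0,z1): return np.array([[d/2*np.cos(a),d/2*np.sin(a),z] for z in(z0,z1) for a in A])
def box(x0,x1,y0,y1,z0,z1): return np.array([[x,y,z] for x in(x0,x1) for y in(y0,y1) for z in(z0,z1)],float)
M=dict(saw_big=[cyl(56,0,40),cyl(14,40,56)],saw_small=[cyl(34,0,38),cyl(14,38,54)],
 chuck=[cyl(42,0,34),cyl(40,34,44),np.vstack([cyl(38,44,44),cyl(16,60,60)])],
 key=[box(-40,28,-7,7,2,12),box(-57,-40,-4,4,3,11),box(21,35,-40,40,2,12)],glue=[cyl(48,0,85),cyl(24,85,120)])
for t in("big","small","chuck","key"): M["tile_"+t]=[box(-55,55,-55,55,0,6)]
def sil(p,name,x,y,z,w):
    m=np.zeros((1600,2560),np.uint8); c,s=np.cos(w),np.sin(w)
    K=np.array([[p["fx"],0,p["cx"]],[0,p["fy"],p["cy"]],[0,0,1]],float); E=np.array(p["extrinsics"])
    for g in M[name]:
        q=g@np.array([[c,s,0],[-s,c,0],[0,0,1]])+[x,y,z]
        uv=cv2.projectPoints(q,cv2.Rodrigues(E[:3,:3])[0],E[:3,3],K,np.array(p["distortion"],float))[0]
        cv2.fillConvexPoly(m,cv2.convexHull(np.round(uv*4+1.5).astype(np.int32)),255)
    return cv2.resize(m,(640,400),interpolation=cv2.INTER_AREA)/255.
def fit(name,shots,x0,z=0,yaw=False,hide=None):
    ms=[]
    for p in shots:
        r=eyes.cut_out(name,p)
        # best candidate overlapping the prior
        pr=sil(p,name,x0[0],x0[1],z,x0[2]); r=[k for k in r if (k["mask"]*pr).sum()>.25*pr.sum()]
        if r: ms.append((p,r[0]["mask"].astype(float),hide(p) if hide else 0))
    def cost(v):
        w=v[2]/50 if yaw else x0[2]; c=0
        for p,m,h in ms:
            s=sil(p,name,v[0],v[1],z,w)*(1-h); m2=m*(1-h); c+=1-np.minimum(s,m2).sum()/np.maximum(s,m2).sum()
        return c/max(len(ms),1)
    v0=[x0[0],x0[1]]+([x0[2]*50] if yaw else [])
    r=minimize(cost,v0,method="Nelder-Mead",options=dict(initial_simplex=[v0]+[[a+(6 if i==j else 0) for j,a in enumerate(v0)] for i in range(len(v0))],xatol=.2,fatol=1e-4))
    return np.round(r.x[:2],1),round(r.x[2]/50,3) if yaw else None,round(r.fun,3),len(ms)
E
cat > m.py <<'E'
from h import *
T,S=eyes.read_camera("top"),eyes.read_camera("scene")
def go(n,x0,z=0,yaw=False,hide=None):
    for nm,sh in(("top",[T]),("scene",[S]),("both",[T,S])): print(n,nm,*fit(n,sh,x0,z,yaw,hide))
E
python3 - <<'E'
from m import *
go("saw_big",(450,-265,0));go("saw_small",(628,100,0),6);go("chuck",(635,275,0),6)
go("key",(471,270,.42),0,True);go("glue",(447,-108,0))
go("tile_big",(630,266,.07),0,True,lambda p:sil(p,"chuck",635,275,6,0))
go("tile_chuck",(620,87,-.07),0,True,lambda p:sil(p,"saw_small",628,100,6,0))
go("tile_small",(611,-250,.25),0,True);go("tile_key",(614,-83,.06),0,True)
# painted marks at z=6 by colour
px=T["pixels"].astype(int);R,G,B=px[...,0],px[...,1],px[...,2]
for n,k,c in(("tile_big",R-np.maximum(G,B)>60,(152,198)),("tile_small",(np.minimum(R,G)-B>70),(154,442)),("tile_key",B-R>40,(165,360))):
    w=np.zeros_like(k);w[c[0]-28:c[0]+28,c[1]-28:c[1]+28]=1;ys,xs=np.nonzero(k&w)
    (cx,cy),rad=cv2.minEnclosingCircle(np.stack([xs,ys],1).astype(np.float32));print(n,len(xs),rad,ray(T,(cy,cx),6))
E
```

```text
saw_big top [ 453.1 -267.5] None 0.046 1
saw_big scene [ 451.2 -268.6] None 0.059 1
saw_big both [ 452.7 -267.2] None 0.059 2
saw_small top [623.2  98.9] None 0.059 1
saw_small scene [623.2  98.4] None 0.063 1
saw_small both [623.3  98.8] None 0.062 2
chuck top [629.1 277.5] None 0.057 1
chuck scene [626.8 274.9] None 0.055 1
chuck both [628.2 276.5] None 0.081 2
key top [463.6 268.9] 0.404 0.145 1
key scene [463.9 268.5] 0.378 0.189 1
key both [464.2 268.6] 0.4 0.166 2
glue top [ 442.4 -101.8] None 0.109 1
glue scene [ 442.9 -104.4] None 0.094 1
glue both [ 443.  -102.2] None 0.109 2
tile_big top [628.8 260.9] 0.091 0.066 1
tile_big scene [628.  260.1] 0.099 0.054 1
tile_big both [628.4 260.6] 0.095 0.061 2
tile_chuck top [621.5  84.3] -0.107 0.044 1
tile_chuck scene [620.7  83.2] -0.112 0.05 1
tile_chuck both [620.8  83.7] -0.111 0.051 2
tile_small top [ 617.8 -251.2] 0.201 0.038 1
tile_small scene [ 616.3 -251. ] 0.2 0.038 1
tile_small both [ 617.3 -250.7] 0.199 0.038 2
tile_key top [610.7 -78.7] 0.067 0.026 1
tile_key scene [609.9 -79.9] 0.052 0.043 1
tile_key both [610.  -79.3] 0.064 0.038 2
tile_big 157 16.59149932861328 [628.11190081 260.62530822   6.        ]
tile_small 147 11.679994583129883 [ 617.07529108 -250.73052228    6.        ]
tile_key 635 25.401979446411133 [610.98431527 -79.40683871   6.        ]
```

```bash
cat > d.py <<'E'
import sys; from h import *
from scipy.spatial.transform import Rotation as Ro
s=env.state(); x,y,z=[float(a) for a in sys.argv[1:4]]
R=Ro.from_euler("xyz",s["tcp_rot"]).as_matrix(); d=R.T@(np.array([x,y,z])-s["eef_pos"])
print("t",round(s["t"],2),"pos",s["eef_pos"].round(1),"rot",s["tcp_rot"].round(3),"delta units",(d/60).round(3),"open",round(s["opening"],2))
if len(sys.argv)>4: print("turn units",round(-np.degrees(float(sys.argv[4])-s["tcp_rot"][2])/5,2))
E
python3 d.py 623.3 98.8 120
```

```text
t 3.0 pos [ 205.4 -590.3  182.4] rot [ 3.142 -0.     0.335] delta units [10.352 -8.559  1.039] open 1.0
```

```bash
python3 -m inch '[[[0.4,-0.33,0],0,-1],[[0.74,-0.61,0],0,-1],[[0.74,-0.61,0],0,-1],[[0.74,-0.61,0],0,-1],[[0.74,-0.61,0],0,-1],[[0.74,-0.61,0],0,-1],[[0.74,-0.61,0],0,-1],[[0.74,-0.61,0],0,-1],[[0.74,-0.61,0],0,-1],[[0.74,-0.61,0],0,-1]]' && python3 d.py 623.3 98.8 120
```

```text
t: 4.25
eef_pos: [491.6, -119.6, 182.6]
tcp_rot: [3.141, -0.001, 0.335]
ft_force: [0.5, -1.3, -0.2]
opening: 0.999
grip_force: 0.0
t 4.25 pos [ 491.6 -119.6  182.6] rot [ 3.141e+00 -1.000e-03  3.350e-01] delta units [ 3.268 -2.718  1.044] open 1.0
```

```bash
python3 -m inch '[[[0.74,-0.61,0],0,-1],[[0.74,-0.61,0.1],0,-1],[[0.74,-0.61,0.2],0,-1],[[0.7,-0.6,0.3],0,-1],[[0.348,-0.288,0.4],0,-1],[[0,0,0.4],0,-1],[[0,0,0.4],0,-1],[[0,0,0],0,-1],[[0,0,0],0,-1],[[0,0,0],0,-1]]' && python3 d.py 623.3 98.8 18
```

```text
t: 5.5
eef_pos: [622.9, 97.1, 75.5]
tcp_rot: [3.141, -0.002, 0.335]
ft_force: [0.3, -0.2, -0.7]
opening: 0.996
grip_force: 0.0
t 5.5 pos [622.9  97.1  75.5] rot [ 3.141e+00 -2.000e-03  3.350e-01] delta units [ 0.014 -0.025  0.958] open 1.0
```

```bash
python3 -m inch '[[[0.01,-0.02,0.4],0,-1],[[0,0,0.4],0,-1],[[0,0,0.16],0,-1],[[0,0,0],0,-1],[[0,0,0],0,1],[[0,0,0],0,1],[[0,0,0],0,1],[[0,0,0],0,1],[[0,0,0],0,1],[[0,0,0],0,1]]' && python3 d.py 623.3 98.8 18
```

```text
t: 6.75
eef_pos: [622.5, 98.5, 16.7]
tcp_rot: [3.142, 0.0, 0.335]
ft_force: [0.8, 0.2, -0.5]
opening: 0.43
grip_force: 0.0
t 6.75 pos [622.5  98.5  16.7] rot [3.142 0.    0.335] delta units [ 0.014 -0.001 -0.022] open 0.43
```

```bash
python3 -m inch '[[[0,0,0],0,1],[[0,0,0],0,1],[[0,0,0],0,1],[[0,0,-0.3],0,1],[[0,0,-0.5],0,1],[[0,0,-0.5],0,1],[[0,0,-0.3],0,1],[[0,0,0],0,1],[[0,0,0],0,1],[[0,0,0],0,1]]' && python3 d.py 617.2 -250.7 113
python3 - <<'E'
from m import *
cv2.imwrite("pics/a1.png",cv2.resize(S["pixels"][180:340,200:460,::-1],None,fx=3,fy=3))
E
```

```text
t: 8.0
eef_pos: [622.0, 98.4, 111.6]
tcp_rot: [-3.141, 0.002, 0.335]
ft_force: [1.0, -0.1, -1.0]
opening: 0.128
grip_force: 30.0
t 8.0 pos [622.   98.4 111.6] rot [-3.141e+00  2.000e-03  3.350e-01] delta units [-1.987  5.469 -0.023] open 0.13
```

View pics/a1.png

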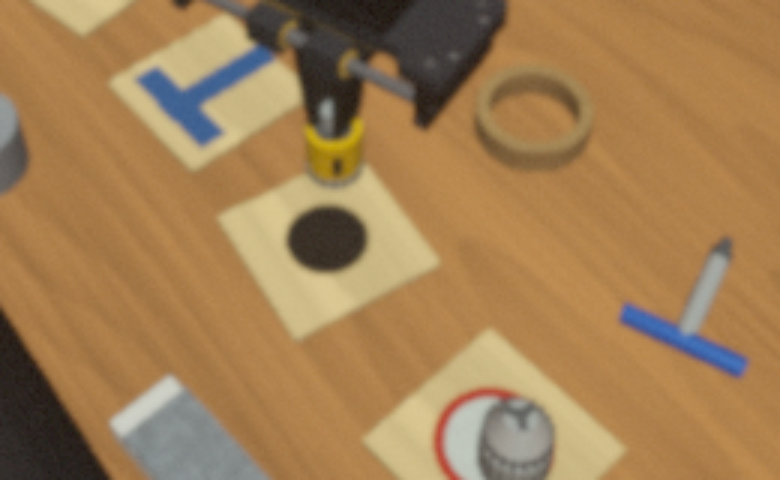

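The saw is held, but by its stub: opening 0.13, with the yellow cup hanging below the fingertips at (335,150) in the crop. I'll measure how far it hangs below the TCP.

```bash
cat > hang.py <<'E'
import sys
from m import *
n=sys.argv[1]; tcp=env.state()["eef_pos"]; M[n]=M[n][:1]  # cup only
ms=[]
for p in(T,S):
    r=eyes.cut_out(n,p)[:1]
    for k in r: print(round(k["score"],2),k["mask"].sum(),np.round(k["centre"])); ms.append((p,k["mask"].astype(float)))
def cost(v):
    c=0
    for p,m in ms:
        s=sil(p,n,*v,0); c+=1-np.minimum(s,m).sum()/np.maximum(s,m).sum()
    return c
best=min((minimize(cost,[tcp[0],tcp[1],tcp[2]-o],method="Nelder-Mead",options=dict(initial_simplex=np.array([tcp[0],tcp[1],tcp[2]-o])+np.vstack([np.zeros(3),5*np.eye(3)]))) for o in(10,40)),key=lambda r:r.fun)
print("bottom minus tcp",(best.x-tcp).round(1),round(best.fun,3))
E
python3 hang.py saw_small
python3 -m inch '[[[-0.1,0.25,0],0,1],[[-0.2,0.55,0],0,1],[[-0.25,0.7,0],0,1],[[-0.25,0.7,0],0,1],[[-0.25,0.7,0],0,1],[[-0.25,0.7,0],0,1],[[-0.25,0.7,0],0,1],[[-0.25,0.7,0],0,1],[[-0.187,0.469,0],0,1],[[0,0,0],0,1]]' && python3 d.py 617.2 -250.7 45;python3 hang.py saw_small
```

```text
0.79 403 [232. 311.]
bottom minus tcp [ -5.4  -9.6 -28.1] 0.21
t: 9.55
eef_pos: [616.8, -253.5, 112.5]
tcp_rot: [3.141, 0.0, 0.332]
ft_force: [0.7, 1.0, -0.0]
opening: 0.133
grip_force: 30.0
t 9.55 pos [ 616.8 -253.5  112.5] rot [3.141 0.    0.332] delta units [ 0.021 -0.043  1.125] open 0.13
0.48 390 [223. 194.]
0.75 265 [131. 220.]
bottom minus tcp [ -3.4 -11.2 -23.3] 1.193
```

Run:
```python
from h import *
S=eyes.read_camera("scene"); im=S["pixels"].copy(); tcp=env.state()["eef_pos"]
k=[k for k in eyes.cut_out("saw_small",S)][0]; m=k["mask"].astype(float)
for o in range(14,46,3):
    s=[ (lambda s:np.minimum(s,m).sum()/np.maximum(s,m).sum())(sil(S,"saw_small",tcp[0]+a,tcp[1],tcp[2]-o,0)) for a in(-6,0,6)]
    print(o,np.round(s,2))
print(S["extrinsics"][:3])
cv2.imwrite("pics/a2.png",cv2.resize(im[90:190,160:300,::-1],None,fx=5,fy=5,interpolation=cv2.INTER_CUBIC))
```

```text
14 [0.51 0.73 0.64]
17 [0.51 0.72 0.63]
20 [0.51 0.69 0.61]
23 [0.5  0.65 0.58]
26 [0.49 0.61 0.55]
29 [0.47 0.57 0.5 ]
32 [0.44 0.53 0.46]
35 [0.42 0.49 0.42]
38 [0.38 0.43 0.37]
41 [0.34 0.38 0.33]
44 [0.3  0.33 0.29]
[[-7.97566945e-01  6.03160141e-01 -9.20935218e-03  4.22178165e+02]
 [ 4.38974319e-01  5.69855203e-01 -6.94670134e-01 -1.77303182e+02]
 [-4.13749339e-01 -5.58088606e-01 -7.19269486e-01  1.16395288e+03]]
```

View pics/a2.png

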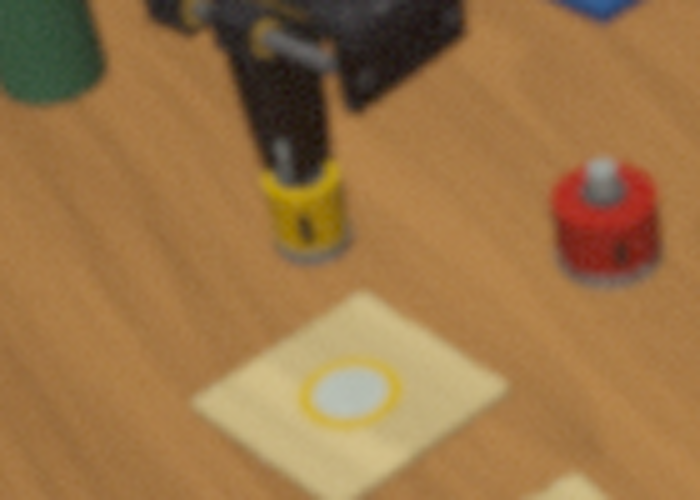

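Run:
```python
from h import *
S=eyes.read_camera("scene"); tcp=env.state()["eef_pos"]
K=np.array([[S["fx"],0,S["cx"]],[0,S["fy"],S["cy"]],[0,0,1]],float);E=np.array(S["extrinsics"])
for dz in(0,-14,-38,19,40): 
    u=cv2.projectPoints(np.array([tcp+[0,0,dz]]),cv2.Rodrigues(E[:3,:3])[0],E[:3,3],K,np.array(S["distortion"],float))[0][0,0]; print(dz,((u-[160,90])*5).round())
px=S["pixels"].astype(int); k=(np.minimum(px[...,0],px[...,1])-px[...,2]>70); k[150:]=0;k[:,:200]=0;k[:,250:]=0
ys,xs=np.nonzero(k);print((xs.min()-160)*5,(xs.max()-160)*5,(ys.min()-90)*5,(ys.max()-90)*5)
m=np.zeros((400,640)); ys,xs=np.nonzero(sil(S,"saw_small",*(tcp-[0,0,14]),0)>.5);print("sil14",(xs.min()-160)*5,(xs.max()-160)*5,(ys.min()-90)*5,(ys.max()-90)*5)
ys,xs=np.nonzero(sil(S,"saw_small",*(tcp-[0,0,38]),0)>.5);print("sil38",(xs.min()-160)*5,(xs.max()-160)*5,(ys.min()-90)*5,(ys.max()-90)*5)
```

```text
0 [309. 219.]
-14 [314. 243.]
-38 [323. 284.]
19 [301. 185.]
40 [293. 147.]
260 335 160 245
sil14 260 350 140 265
sil38 275 360 180 305
```

The TCP projects inside the cup and the cup's bottom sits about 12 mm below it, so the saw is held at the grasp height and hasn't slipped. I'll lower it in steps and watch the force.

```bash
python3 -m inch '[[[0.02,-0.04,0.4],0,1],[[0,0,0.4],0,1],[[0,0,0.3],0,1],[[0,0,0],0,1],[[0,0,0.1],0,1],[[0,0,0.1],0,1],[[0,0,0.05],0,1],[[0,0,0.05],0,1],[[0,0,0],0,1],[[0,0,0],0,1]]' && python3 d.py 617.2 -250.7 17
```

```text
t: 11.15
eef_pos: [618.2, -248.0, 28.9]
tcp_rot: [3.141, -0.0, 0.335]
ft_force: [-0.1, -0.3, -1.4]
opening: 0.127
grip_force: 30.0
t 11.15 pos [ 618.2 -248.    28.9] rot [ 3.141 -0.     0.335] delta units [-0.03   0.037  0.198] open 0.13
```

```bash
python3 -m inch '[[[0,0,0.05],0,1],[[0,0,0.05],0,1],[[0,0,0.03],0,1],[[0,0,0.03],0,1],[[0,0,0],0,1],[[0,0,0],0,1],[[0,0,0],0,1],[[0,0,0],0,1],[[0,0,0],0,1],[[0,0,0],0,1]]' && python3 d.py 617.2 -250.7 17 && python3 hang.py saw_small
```

```text
t: 12.4
eef_pos: [618.1, -248.0, 19.2]
tcp_rot: [3.142, 0.0, 0.335]
ft_force: [0.2, 0.9, -1.0]
opening: 0.131
grip_force: 30.0
t 12.4 pos [ 618.1 -248.    19.2] rot [3.142 0.    0.335] delta units [-0.029  0.038  0.036] open 0.13
0.48 238 [165. 226.]
bottom minus tcp [ -2.8  -9.9 -23.3] 0.212
```

```bash
python3 -m inch '[[[-0.03,0.037,0],0,1],[[0,0,0.025],0,1],[[0,0,0.01],0,1],[[0,0,0],0,1],[[0,0,0],0,1],[[0,0,0],0,0.6],[[0,0,0],0,0.6],[[0,0,0],0,-1],[[0,0,0],0,-1],[[0,0,0],0,-1]]'
python3 - <<'E'
from m import *
go("saw_small",(617,-250,0),6)
print(env.state()["opening"])
cv2.imwrite("pics/a3.png",cv2.resize(S["pixels"][90:190,160:300,::-1],None,fx=5,fy=5,interpolation=cv2.INTER_CUBIC))
E
```

```text
t: 13.85
eef_pos: [617.1, -250.7, 17.1]
tcp_rot: [3.141, -0.0, 0.335]
ft_force: [-0.1, -0.9, -0.2]
opening: 0.46
grip_force: 0.0
saw_small top [ 617. -250.] None 0.0 0
saw_small scene [ 619.6 -250.1] None 0.172 1
saw_small both [ 619.6 -250.1] None 0.172 1
0.7117988953498543
```

View pics/a3.png

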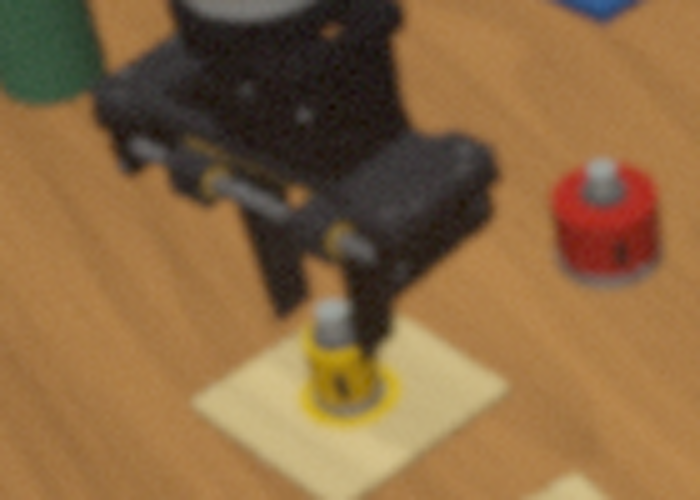

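The yellow saw stands inside its ring. The open fingertips show about mid-cup, roughly 25–30 mm above the reported TCP, so I'll find the real tip height by touching bare bench gently. First I'll retreat upward and over to a clear spot.

```bash
python3 -m inch '[[[0,0,-0.2],0,-1],[[0,0,-0.5],0,-1],[[0,0,-0.8],0,-1],[[0,0,-0.8],0,-1],[[0,0,-0.3],0,-1],[[0.1,-0.3,0],0,-1],[[0.2,-0.7,0],0,-1],[[0.2,-0.7,0],0,-1],[[0.2,-0.7,0],0,-1],[[0,0,0],0,-1]]' && python3 d.py 520 180 60
python3 - <<'E'
from m import *
go("saw_small",(617,-250,0),6)
E
```

```text
t: 15.4
eef_pos: [608.3, -97.1, 171.3]
tcp_rot: [-3.139, 0.003, 0.338]
ft_force: [-0.4, -0.5, -0.0]
opening: 1.002
grip_force: 0.0
t 15.4 pos [608.3 -97.1 171.3] rot [-3.139e+00  3.000e-03  3.380e-01] delta units [ 0.15  -4.84   1.865] open 1.0
saw_small top [ 617. -250.] None 0.0 0
saw_small scene [ 617.6 -250.8] None 0.134 1
saw_small both [ 617.6 -250.8] None 0.134 1
```

```bash
python3 -m inch '[[[0.02,-0.35,0],0,-1],[[0.02,-0.7,0],0,-1],[[0.02,-0.7,0],0,-1],[[0.02,-0.7,0],0,-1],[[0.02,-0.7,0.1],0,-1],[[0.02,-0.7,0.3],0,-1],[[0.02,-0.6,0.4],0,-1],[[0.01,-0.39,0.4],0,-1],[[0,0,0.4],0,-1],[[0,0,0],0,-1]]' && python3 -m inch '[[[0,0,0.4],0,-1],[[0,0,0.3],0,-1],[[0,0,0.2],0,-1],[[0,0,0.05],0,-1],[[0,0,0],0,-1],[[0,0,0],0,-1],[[0,0,0],0,-1],[[0,0,0],0,-1],[[0,0,0],0,-1],[[0,0,0],0,-1]]'
python3 - <<'E'
from h import *
S=eyes.read_camera("scene"); tcp=env.state()["eef_pos"]
K=np.array([[S["fx"],0,S["cx"]],[0,S["fy"],S["cy"]],[0,0,1]],float);E=np.array(S["extrinsics"])
im=S["pixels"][:,:,::-1].copy(); im=cv2.resize(im,None,fx=4,fy=4,interpolation=cv2.INTER_CUBIC)
c=np.array([np.sin(.335),-np.cos(.335),0])
for s in(-47.5,47.5):
  for dz,col in((0,(0,255,0)),(25,(0,0,255))):
    u=cv2.projectPoints(np.array([tcp+s*c+[0,0,dz]]),cv2.Rodrigues(E[:3,:3])[0],E[:3,3],K,np.array(S["distortion"],float))[0][0,0]; cv2.circle(im,tuple(int(v*4) for v in u),4,col,-1); q=u
print(tcp); x,y=int(q[0]*4)-450,int(q[1]*4)-300; x,y=max(x,0),max(y,0)
cv2.imwrite("pics/a4.png",im[y:y+500,x:x+780])
E
```

```text
t: 16.95
eef_pos: [521.2, 176.7, 75.9]
tcp_rot: [-3.141, 0.003, 0.335]
ft_force: [-0.2, -0.7, 0.7]
opening: 1.001
grip_force: 0.0
t: 18.2
eef_pos: [522.5, 176.4, 20.0]
tcp_rot: [3.141, -0.0, 0.335]
ft_force: [-0.3, 0.5, -0.3]
opening: 1.001
grip_force: 0.0
[522.53239395 176.36289855  19.99616189]
```

View pics/a4.png

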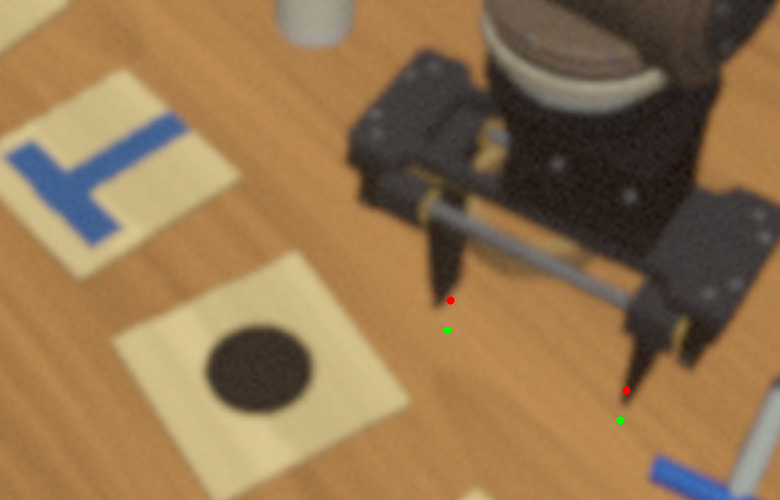

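Here the real tips (435,305 and 622,403) sit about 20 mm above the green projected TCP points. I'll probe downward to confirm.

```bash
python3 -m inch '[[[0,0,0.1],0,-1],[[0,0,0.1],0,-1],[[0,0,0.08],0,-1],[[0,0,0],0,-1],[[0,0,0],0,-1],[[0,0,0],0,-1],[[0,0,0.03],0,-1],[[0,0,0.03],0,-1],[[0,0,0],0,-1],[[0,0,0],0,-1]]'; python3 -m inch '[[[0,0,0.03],0,-1],[[0,0,0.03],0,-1],[[0,0,0.03],0,-1],[[0,0,0],0,-1],[[0,0,0],0,-1],[[0,0,0],0,-1],[[0,0,0],0,-1],[[0,0,0],0,-1],[[0,0,0],0,-1],[[0,0,0],0,-1]]'
```

```text
t: 19.5
eef_pos: [522.6, 176.4, -0.4]
tcp_rot: [3.142, 0.0, 0.335]
ft_force: [0.7, 0.1, -0.2]
opening: 0.997
grip_force: 0.0
t: 20.75
eef_pos: [522.5, 176.4, -5.8]
tcp_rot: [3.141, 0.0, 0.335]
ft_force: [0.5, 0.9, 0.2]
opening: 1.002
grip_force: 0.0
```

```bash
python3 -m inch '[[[0,0,0.03],0,-1],[[0,0,0.03],0,-1],[[0,0,0.03],0,-1],[[0,0,0.03],0,-1],[[0,0,0],0,-1],[[0,0,0],0,-1],[[0,0,0],0,-1],[[0,0,0],0,-1],[[0,0,0],0,-1],[[0,0,0],0,-1]]'; python3 -m inch '[[[0,0,0.03],0,-1],[[0,0,0.03],0,-1],[[0,0,0],0,-1],[[0,0,0],0,-1],[[0,0,0],0,-1],[[0,0,0],0,-1],[[0,0,0],0,-1],[[0,0,0],0,-1],[[0,0,0],0,-1],[[0,0,0],0,-1]]'
```

```text
t: 22.0
eef_pos: [522.6, 176.4, -13.0]
tcp_rot: [3.141, -0.0, 0.335]
ft_force: [-0.3, -0.3, 0.6]
opening: 0.999
grip_force: 0.0
t: 23.25
eef_pos: [522.5, 176.4, -16.6]
tcp_rot: [3.141, 0.0, 0.335]
ft_force: [-0.9, -0.7, -0.1]
opening: 1.002
grip_force: 0.0
```

```bash
python3 -m inch '[[[0,0,0.03],0,-1],[[0,0,0],0,-1],[[0,0,0.03],0,-1],[[0,0,0],0,-1],[[0,0,0],0,-1],[[0,0,0],0,-1],[[0,0,0],0,-1],[[0,0,0],0,-1],[[0,0,0],0,-1],[[0,0,0],0,-1]]'
```

```text
t: 24.5
eef_pos: [522.5, 176.4, -20.2]
tcp_rot: [3.141, 0.0, 0.335]
ft_force: [-0.6, -0.4, -0.5]
opening: 0.997
grip_force: 0.0
```

```bash
python3 -m inch '[[[0,0,0.03],0,-1],[[0,0,0],0,-1],[[0,0,0.03],0,-1],[[0,0,0],0,-1],[[0,0,0],0,-1],[[0,0,0],0,-1],[[0,0,0],0,-1],[[0,0,0],0,-1],[[0,0,0],0,-1],[[0,0,0],0,-1]]'; python3 -m inch '[[[0,0,0.03],0,-1],[[0,0,0],0,-1],[[0,0,0],0,-1],[[0,0,0],0,-1],[[0,0,0],0,-1],[[0,0,0],0,-1],[[0,0,0],0,-1],[[0,0,0],0,-1],[[0,0,0],0,-1],[[0,0,0],0,-1]]'
```

```text
t: 25.75
eef_pos: [522.6, 176.4, -23.8]
tcp_rot: [3.141, -0.0, 0.335]
ft_force: [-0.8, -0.7, -0.0]
opening: 1.001
grip_force: 0.0
t: 27.0
eef_pos: [522.5, 176.4, -25.6]
tcp_rot: [3.142, 0.0, 0.335]
ft_force: [0.2, 0.8, 0.2]
opening: 1.002
grip_force: 0.0
```

```bash
python3 -m inch '[[[0,0,0.02],0,-1],[[0,0,0],0,-1],[[0,0,0.02],0,-1],[[0,0,0],0,-1],[[0,0,0],0,-1],[[0,0,0],0,-1],[[0,0,0],0,-1],[[0,0,0],0,-1],[[0,0,0],0,-1],[[0,0,0],0,-1]]'
python3 - <<'E'
from h import *
S=eyes.read_camera("scene"); print(env.state()["eef_pos"],env.state()["ft_force"])
im=cv2.resize(S["pixels"][200:300,330:490,::-1],None,fx=5,fy=5,interpolation=cv2.INTER_CUBIC); cv2.imwrite("pics/a5.png",im)
E
```

```text
t: 28.25
eef_pos: [522.6, 176.4, -28.0]
tcp_rot: [3.142, -0.0, 0.335]
ft_force: [-0.2, 0.5, -0.3]
opening: 0.999
grip_force: 0.0
[522.5306582  176.38621414 -27.99811764] [ 0.65122991  0.01621023 -0.22859832]
```

View pics/a5.png

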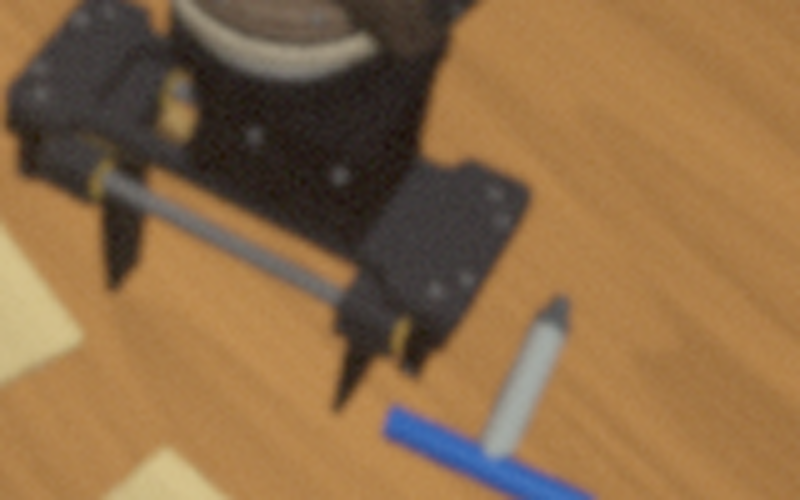

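Run:
```python
from h import *
S=eyes.read_camera("scene")
for z in(-5,0,5,10,15):
    a,b=ray(S,(200+285/5,330+115/5),z),ray(S,(200+408/5,330+340/5),z); print(z,a.round(1),b.round(1),((a+b)/2).round(1),np.linalg.norm(a-b).round(1))
```

```text
-5 [542.1 128.   -5. ] [509.9 225.   -5. ] [526.  176.5  -5. ] 102.2
0 [544.5 130.5   0. ] [512.5 226.8   0. ] [528.5 178.7   0. ] 101.5
5 [547.  133.1   5. ] [515.2 228.7   5. ] [531.1 180.9   5. ] 100.8
10 [549.4 135.6  10. ] [517.9 230.6  10. ] [533.7 183.1  10. ] 100.1
15 [551.9 138.2  15. ] [520.6 232.5  15. ] [536.2 185.3  15. ] 99.3
```

The probe shows no contact even at TCP z = −28, and both tip rays meet the bench there. The real fingertips are therefore about 28 mm above the reported TCP, and I'll use that offset. Next is the chuck.

```bash
python3 -m inch '[[[0,0,-0.4],0,-1],[[0,0,-0.6],0,-1],[[0,0,-0.6],0,-1],[[0,0,-0.1],0,-1],[[0,0,0],0,-1],[[0,0,0],0,-1],[[0.3,0,0],0,-1],[[0,0,0],0,-1],[[0,0,0],0,-1],[[0,0,0],0,-1]]'; python3 d.py 628.2 276.5 70
```

```text
t: 29.6
eef_pos: [538.9, 182.1, 73.7]
tcp_rot: [-3.142, 0.001, 0.335]
ft_force: [0.7, 0.4, 0.5]
opening: 1.007
grip_force: 0.0
t 29.6 pos [538.9 182.1  73.7] rot [-3.142e+00  1.000e-03  3.350e-01] delta units [ 1.922 -0.996  0.06 ] open 1.01
```

```bash
python3 -m inch '[[[0.4,-0.2,0],0,-1],[[0.6,-0.3,0],0,-1],[[0.6,-0.3,0],0,-1],[[0.322,-0.196,0],0,-1],[[0,0,0],0,-1],[[0,0,0.3],0,-1],[[0,0,0.3],0,-1],[[0,0,0.2],0,-1],[[0,0,0],0,-1],[[0,0,0],0,-1]]'; python3 d.py 628.2 276.5 -15
```

```text
t: 30.85
eef_pos: [629.1, 276.6, 26.3]
tcp_rot: [3.141, -0.001, 0.335]
ft_force: [-0.1, 0.1, 0.0]
opening: 0.998
grip_force: 0.0
t 30.85 pos [629.1 276.6  26.3] rot [ 3.141e+00 -1.000e-03  3.350e-01] delta units [-0.015 -0.003  0.688] open 1.0
```

```bash
python3 -m inch '[[[-0.01,0,0.3],0,-1],[[0,0,0.25],0,-1],[[0,0,0.14],0,-1],[[0,0,0],0,1],[[0,0,0],0,1],[[0,0,0],0,1],[[0,0,0],0,1],[[0,0,0],0,1],[[0,0,0],0,1],[[0,0,0],0,1]]'; python3 -m inch '[[[0,0,0],0,1],[[0,0,0],0,1],[[0,0,0],0,1],[[0,0,-0.2],0,1],[[0,0,-0.2],0,1],[[0,0,0],0,1],[[0,0,0],0,1],[[0,0,0],0,1],[[0,0,0],0,1],[[0,0,0],0,1]]'; python3 d.py 620.8 83.7 70
```

```text
t: 32.1
eef_pos: [628.3, 276.4, -15.3]
tcp_rot: [3.141, -0.0, 0.335]
ft_force: [-0.2, -0.2, 0.9]
opening: 0.43
grip_force: 30.0
t: 33.35
eef_pos: [628.2, 276.4, 8.4]
tcp_rot: [3.142, 0.0, 0.335]
ft_force: [0.1, 0.0, -3.6]
opening: 0.437
grip_force: 30.0
t 33.35 pos [628.2 276.4   8.4] rot [3.142 0.    0.335] delta units [-1.172  2.992 -1.026] open 0.44
```

```bash
python3 -m inch '[[[-0.1,0.25,-0.2],0,1],[[-0.2,0.5,0],0,1],[[-0.25,0.64,0],0,1],[[-0.25,0.64,0],0,1],[[-0.2,0.5,0],0,1],[[-0.12,0.3,0],0,1],[[-0.052,0.162,0],0,1],[[0,0,0],0,1],[[0,0,0],0,1],[[0,0,0],0,1]]'; python3 d.py 620.8 83.7 -14.5
```

```text
t: 34.6
eef_pos: [620.8, 84.7, 20.6]
tcp_rot: [3.142, -0.0, 0.336]
ft_force: [-0.2, 0.2, -3.0]
opening: 0.438
grip_force: 30.0
t 34.6 pos [620.8  84.7  20.6] rot [ 3.142 -0.     0.336] delta units [-0.005  0.015  0.584] open 0.44
```

```bash
python3 -m inch '[[[0,0.015,0.25],0,1],[[0,0,0.2],0,1],[[0,0,0.08],0,1],[[0,0,0.03],0,1],[[0,0,0.02],0,1],[[0,0,0],0,1],[[0,0,0],0,1],[[0,0,0],0,1],[[0,0,0],0,1],[[0,0,0],0,1]]'; python3 d.py 620.8 83.7 -14.5;  python3 - <<'E'
from m import *
go("chuck",(620,84,0),6)
E
```

```text
t: 35.85
eef_pos: [621.1, 82.9, -14.1]
tcp_rot: [3.141, -0.0, 0.335]
ft_force: [-0.3, -0.8, -3.4]
opening: 0.436
grip_force: 30.0
t 35.85 pos [621.1  82.9 -14.1] rot [ 3.141 -0.     0.335] delta units [-0.001 -0.014  0.006] open 0.44
chuck top [620.  84.] None 0.0 0
chuck scene [623.9  79.2] None 0.45 1
chuck both [623.9  79.2] None 0.45 1
```

```bash
python3 -m inch '[[[0,-0.01,0.02],0,1],[[0,0,0],0,1],[[0,0,0],0,1],[[0,0,0],0,0],[[0,0,0],0,0],[[0,0,0],0,-1],[[0,0,0],0,-1],[[0,0,0],0,-1],[[0,0,0],0,-1],[[0,0,0],0,-1]]'; python3 -m inch '[[[0,0,-0.2],0,-1],[[0,0,-0.4],0,-1],[[0,0,-0.6],0,-1],[[0,0,-0.7],0,-1],[[0,0,-0.2],0,-1],[[0,0.3,0],0,-1],[[0,0.7,0],0,-1],[[0,0.7,0],0,-1],[[0,0,0],0,-1],[[0,0,0],0,-1]]';python3 d.py 452.6 -267.3 90;  python3 - <<'E'
from m import *
go("chuck",(620,84,0),6)
E
```

```text
t: 37.4
eef_pos: [621.0, 83.5, -15.4]
tcp_rot: [3.141, -0.0, 0.335]
ft_force: [-0.7, -0.0, 0.4]
opening: 0.961
grip_force: 0.0
t: 38.65
eef_pos: [653.8, -13.3, 109.3]
tcp_rot: [-3.141, 0.002, 0.334]
ft_force: [-0.6, -0.8, 0.1]
opening: 1.003
grip_force: 0.0
t 38.65 pos [653.8 -13.3 109.3] rot [-3.141e+00  2.000e-03  3.340e-01] delta units [-4.555  2.901  0.327] open 1.0
chuck top [620.  84.] None 0.0 0
chuck scene [618.1  81.2] None 0.076 1
chuck both [618.1  81.2] None 0.076 1
```

```bash
python3 -m inch '[[[-0.3,0.4,0],0,-1],[[-0.5,0.6,0],0,-1],[[-0.6,0.6,0],0,-1],[[-0.7,0.5,0],0,-1],[[-0.7,0.4,0],0,-1],[[-0.7,0.25,0],0,-1],[[-0.6,0.15,0],0,-1],[[-0.4,0,0],0,-1],[[0,0,0.1],0,-1],[[0,0,0.3],0,-1]]';python3 d.py 452.6 -267.3 -16
```

```text
t: 40.2
eef_pos: [457.7, -266.0, 87.0]
tcp_rot: [3.14, -0.001, 0.335]
ft_force: [-0.1, -0.2, -0.2]
opening: 1.0
grip_force: 0.0
t 40.2 pos [ 457.7 -266.    87. ] rot [ 3.14e+00 -1.00e-03  3.35e-01] delta units [-0.09  -0.011  1.716] open 1.0
```

```bash
python3 -m inch '[[[-0.03,0,0.3],0,-1],[[0,0,0.4],0,-1],[[0,0,0.4],0,-1],[[0,0,0.3],0,-1],[[0,0,0.18],0,-1],[[0,0,0],0,-1],[[0,0,0],0,-1],[[0,0,0],0,-1],[[0,0,0],0,-1],[[0,0,0],0,-1]]';python3 d.py 452.6 -267.3 -16
```

```text
t: 41.45
eef_pos: [455.0, -266.6, -7.9]
tcp_rot: [3.141, -0.0, 0.335]
ft_force: [-0.0, 0.8, -0.4]
opening: 1.002
grip_force: 0.0
t 41.45 pos [ 455.  -266.6   -7.9] rot [ 3.141 -0.     0.335] delta units [-0.041 -0.002  0.134] open 1.0
```

```bash
python3 -m inch '[[[-0.04,0,0.08],0,-1],[[0,0,0.05],0,-1],[[0,0,0],0,1],[[0,0,0],0,1],[[0,0,0],0,1],[[0,0,0],0,1],[[0,0,0],0,1],[[0,0,0],0,1],[[0,0,0],0,1],[[0,0,0],0,1]]';python3 -m inch '[[[0,0,-0.2],0,1],[[0,0,-0.4],0,1],[[0,0,-0.5],0,1],[[0,0,-0.6],0,1],[[0,0,-0.4],0,1],[[0,0,0],0,1],[[0,0,0],0,1],[[0,0,0],0,1],[[0,0,0],0,1],[[0,0,0],0,1]]'; python3 d.py 628.4 260.6 100
```

```text
t: 42.7
eef_pos: [452.7, -267.4, -15.9]
tcp_rot: [3.141, -0.0, 0.335]
ft_force: [0.5, -0.3, 1.5]
opening: 0.573
grip_force: 30.0
t: 43.95
eef_pos: [452.5, -267.2, 109.6]
tcp_rot: [-3.141, 0.0, 0.335]
ft_force: [-0.3, -0.2, -1.5]
opening: 0.572
grip_force: 30.0
t 43.95 pos [ 452.5 -267.2  109.6] rot [-3.141  0.     0.335] delta units [ 5.659 -7.345  0.162] open 0.57
```

```bash
python3 -m inch '[[[0.4,0,0],0,1],[[0.7,0,0],0,1],[[0.8,0,0],0,1],[[0.7,-0.3,0],0,1],[[0.5,-0.6,0],0,1],[[0.35,-0.8,0],0,1],[[0.3,-0.8,0],0,1],[[0.3,-0.8,0],0,1],[[0.3,-0.8,0],0,1],[[0.3,-0.8,0],0,1]]';python3 d.py 628.4 260.6 40
```

```text
t: 45.2
eef_pos: [619.4, 103.8, 109.8]
tcp_rot: [3.142, 0.0, 0.335]
ft_force: [0.2, 0.2, -2.3]
opening: 0.574
grip_force: 30.0
t 45.2 pos [619.4 103.8 109.8] rot [3.142 0.    0.335] delta units [ 1.001 -2.42   1.163] open 0.57
```

```bash
python3 -m inch '[[[0.3,-0.7,0],0,1],[[0.3,-0.7,0],0,1],[[0.25,-0.6,0.1],0,1],[[0.1,-0.3,0.3],0,1],[[0.05,-0.12,0.4],0,1],[[0,0,0.36],0,1],[[0,0,0],0,1],[[0,0,0],0,1],[[0,0,0],0,1],[[0,0,0],0,1]]';python3 d.py 628.4 260.6 -9
```

```text
t: 46.45
eef_pos: [628.8, 258.9, 41.1]
tcp_rot: [3.141, -0.001, 0.335]
ft_force: [-0.7, -0.3, -2.2]
opening: 0.578
grip_force: 30.0
t 46.45 pos [628.8 258.9  41.1] rot [ 3.141e+00 -1.000e-03  3.350e-01] delta units [ 0.002 -0.03   0.836] open 0.58
```

```bash
python3 -m inch '[[[0,-0.025,0.3],0,1],[[0,0,0.3],0,1],[[0,0,0.15],0,1],[[0,0,0.06],0,1],[[0,0,0.02],0,1],[[0,0,0.01],0,1],[[0,0,0],0,1],[[0,0,0],0,1],[[0,0,0],0,1],[[0,0,0],0,1]]';python3 d.py 628.4 260.6 -10
```

```text
t: 47.7
eef_pos: [628.1, 260.3, -9.8]
tcp_rot: [3.141, -0.0, 0.335]
ft_force: [0.2, 0.4, 0.3]
opening: 0.578
grip_force: 30.0
t 47.7 pos [628.1 260.3  -9.8] rot [ 3.141 -0.     0.335] delta units [ 0.007 -0.002  0.003] open 0.58
```

Weight is off the gripper (Fz about 0), so I'll release and retreat toward the key.

```bash
python3 -m inch '[[[0,0,0],0,0],[[0,0,0],0,0],[[0,0,0],0,-1],[[0,0,0],0,-1],[[0,0,0],0,-1],[[0,0,-0.2],0,-1],[[0,0,-0.4],0,-1],[[0,0,-0.6],0,-1],[[0,0,-0.5],0,-1],[[0,0,0],0,-1]]';python3 d.py 464 268.7 40 0.40
python3 - <<'E'
from m import *
go("key",(464,269,.4),0,True); go("glue",(443,-102,0))
px=T["pixels"].astype(int)
for p in(T,S):
    t=[r for r in eyes.spot_point("key_tip",p)][:1]; print([(round(r["score"],2),ray(p,r["centre"],7).round(1)) for r in t])
E
```

```text
t: 48.95
eef_pos: [629.2, 260.8, 95.3]
tcp_rot: [3.141, -0.005, 0.335]
ft_force: [0.5, -0.4, -0.3]
opening: 1.001
grip_force: 0.0
t 48.95 pos [629.2 260.8  95.3] rot [ 3.141 -0.005  0.335] delta units [-2.562 -1.03   0.908] open 1.0
turn units -0.75
key top [464.  269.4] 0.405 0.129 1
key scene [464. 269.] 0.4 0.0 0
key both [464.  269.4] 0.405 0.129 1
glue top [ 443.3 -102.7] None 0.12 1
glue scene [ 441.1 -110.2] None 0.683 1
glue both [ 442.8 -103.2] None 0.405 2
[(0.98, array([407.6, 240.9,   7. ]))]
[]
```

```bash
python3 -m inch '[[[-0.3,-0.1,0],-0.4,-1],[[-0.5,-0.2,0],-0.4,-1],[[-0.6,-0.25,0],0,-1],[[-0.6,-0.25,0.1],0,-1],[[-0.4,-0.15,0.3],0,-1],[[-0.1,-0.05,0.4],0,-1],[[0,0,0.4],0,-1],[[0,0,0],0,-1],[[0,0,0],0,-1],[[0,0,0],0,-1]]';python3 d.py 464 269 -27 0.402
```

```text
t: 50.8
eef_pos: [467.0, 259.1, 20.9]
tcp_rot: [3.141, -0.001, 0.405]
ft_force: [0.1, -0.0, -0.5]
opening: 1.004
grip_force: 0.0
t 50.8 pos [467.  259.1  20.9] rot [ 3.141e+00 -1.000e-03  4.050e-01] delta units [ 0.019 -0.172  0.798] open 1.0
turn units 0.03
```

```bash
python3 -m inch '[[[0.02,-0.17,0],0,-1],[[0,0,0.3],0,-1],[[0,0,0.3],0,-1],[[0,0,0.15],0,-1],[[0,0,0.04],0,-1],[[0,0,0],0,-1],[[0,0,0],0,-1],[[0,0,0],0,-1],[[0,0,0],0,-1],[[0,0,0],0,-1]]';python3 d.py 464 269 -27
python3 - <<'E'
from h import *
p=eyes.read_camera("scene"); cv2.imwrite("pics/a6.png",cv2.resize(p["pixels"][220:330,360:510,::-1],None,fx=5,fy=5,interpolation=cv2.INTER_CUBIC))
E
```

```text
t: 52.05
eef_pos: [463.6, 268.8, -27.3]
tcp_rot: [3.142, -0.0, 0.405]
ft_force: [0.3, -1.1, 0.4]
opening: 0.998
grip_force: 0.0
t 52.05 pos [463.6 268.8 -27.3] rot [ 3.142 -0.     0.405] delta units [ 0.008 -0.001 -0.005] open 1.0
```

View pics/a6.png

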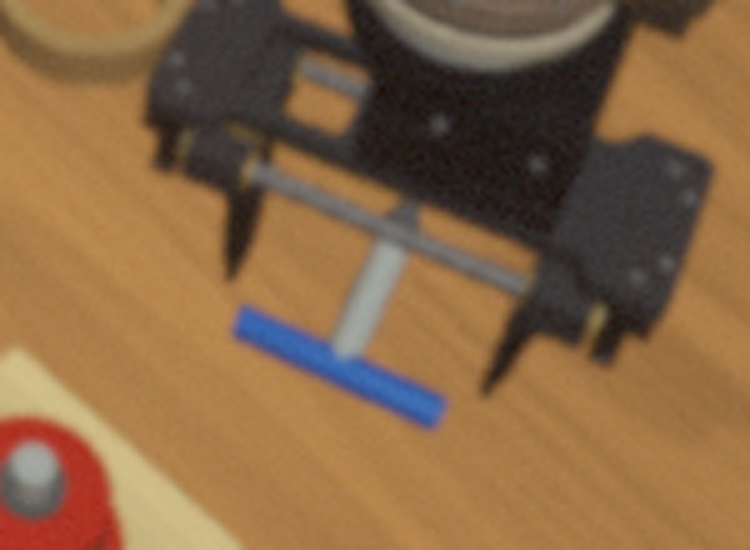

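The pointed tips at (232,278) and (487,393) are the near corners of the fingers, about 10 mm towards the bar from the pad centre. The pads are therefore centred on the key's origin, and I can grip.

```bash
python3 -m inch '[[[0,0,0],0,1],[[0,0,0],0,1],[[0,0,0],0,1],[[0,0,0],0,1],[[0,0,0],0,1],[[0,0,0],0,1],[[0,0,0],0,1],[[0,0,0],0,1],[[0,0,0],0,1],[[0,0,0],0,1]]';python3 -m inch '[[[0,0,0],0,1],[[0,0,0],0,1],[[0,0,0],0,1],[[0,0,-0.2],0,1],[[0,0,-0.3],0,1],[[0,0,-0.5],0,1],[[0,0,-0.6],0,1],[[0,0,-0.4],0,1],[[0,0,0],0,1],[[0,0,0],0,1]]'; python3 d.py 610.3 -79.3 93 0.063
python3 - <<'E'
from h import *
p=eyes.read_camera("scene"); cv2.imwrite("pics/a7.png",cv2.resize(p["pixels"][170:300,330:510,::-1],None,fx=4,fy=4,interpolation=cv2.INTER_CUBIC))
E
```

```text
t: 53.35
eef_pos: [463.5, 268.8, -27.4]
tcp_rot: [3.141, -0.0, 0.405]
ft_force: [-0.1, -0.5, -0.1]
opening: 0.141
grip_force: 30.0
t: 54.6
eef_pos: [463.1, 268.5, 92.0]
tcp_rot: [3.142, 0.001, 0.405]
ft_force: [-0.9, 0.5, -1.7]
opening: 0.138
grip_force: 30.0
t 54.6 pos [463.1 268.5  92. ] rot [3.142e+00 1.000e-03 4.050e-01] delta units [-0.026  6.295 -0.016] open 0.14
turn units 3.91
```

View pics/a7.png

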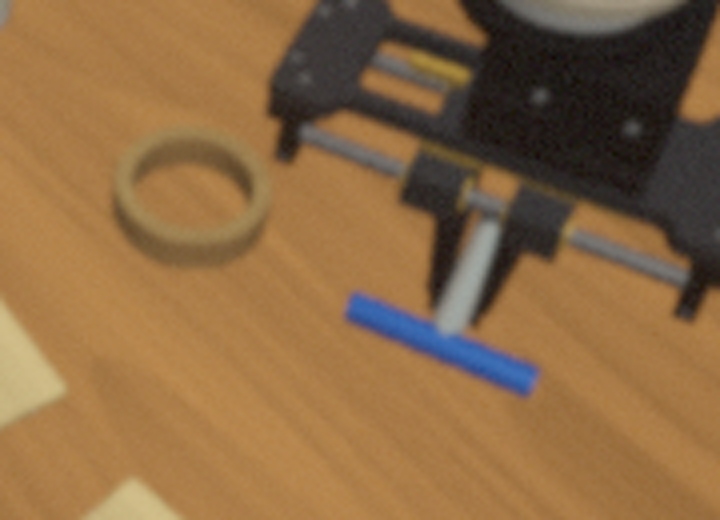

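The key hangs level between the fingers, with the bar at (440,345) in the crop. I'll carry it over and then turn.

```bash
python3 -m inch '[[[0,0.4,0],0,1],[[0,0.7,0],0,1],[[0,0.8,0],0,1],[[0,0.8,0],0,1],[[0,0.8,0],0,1],[[0,0.8,0],0,1],[[0,0.8,0],0,1],[[-0.01,0.7,0],0,1],[[-0.01,0.4,0],0,1],[[0,0.095,0],0,1]]';python3 -m inch '[[[0,0,0],0.5,1],[[0,0,0],0.7,1],[[0,0,0],0.8,1],[[0,0,0],0.8,1],[[0,0,0],0.7,1],[[0,0,0],0.41,1],[[0,0,0],0,1],[[0,0,0.3],0,1],[[0,0,0],0,1],[[0,0,0],0,1]]'; python3 d.py 610.3 -79.3 -20 0.063
```

```text
t: 55.9
eef_pos: [610.9, -79.6, 91.7]
tcp_rot: [-3.141, 0.001, 0.403]
ft_force: [0.5, 0.7, -1.8]
opening: 0.14
grip_force: 30.0
t: 57.15
eef_pos: [611.0, -78.9, 74.2]
tcp_rot: [-3.141, 0.001, 0.064]
ft_force: [0.6, -0.7, -2.0]
opening: 0.14
grip_force: 30.0
t 57.15 pos [611.  -78.9  74.2] rot [-3.141e+00  1.000e-03  6.400e-02] delta units [-0.011  0.006  1.571] open 0.14
turn units 0.01
```

```bash
python3 -m inch '[[[-0.01,0,0.4],0,1],[[0,0,0.4],0,1],[[0,0,0.4],0,1],[[0,0,0.2],0,1],[[0,0,0.1],0,1],[[0,0,0],0,1],[[0,0,0],0,1],[[0,0,0],0,1],[[0,0,0],0,1],[[0,0,0],0,1]]'; python3 d.py 610.3 -79.3 -21 0.063
python3 - <<'E'
from h import *
p=eyes.read_camera("scene"); cv2.imwrite("pics/a8.png",cv2.resize(p["pixels"][140:270,200:370,::-1],None,fx=4,fy=4,interpolation=cv2.INTER_CUBIC))
E
```

```text
t: 58.4
eef_pos: [610.6, -79.0, -15.2]
tcp_rot: [3.141, -0.0, 0.063]
ft_force: [-0.1, 0.7, -1.5]
opening: 0.139
grip_force: 30.0
t 58.4 pos [610.6 -79.  -15.2] rot [ 3.141 -0.     0.063] delta units [-0.005  0.005  0.096] open 0.14
turn units 0.01
```

View pics/a8.png

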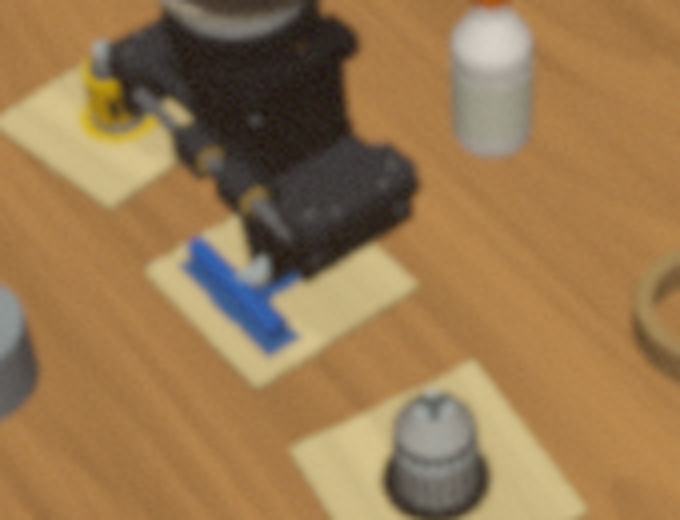

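The key's bar hovers over the T's bar (235,295), aligned, and the chuck sits centred on its disc. I'll lower the last 6 mm, release and retreat.

```bash
python3 -m inch '[[[0,0,0.05],0,1],[[0,0,0.03],0,1],[[0,0,0.02],0,1],[[0,0,0],0,1],[[0,0,0],0,1],[[0,0,0],0,0.5],[[0,0,0],0,0.5],[[0,0,0],0,-0.2],[[0,0,0],0,-0.2],[[0,0,0],0,-0.2]]'; python3 -m inch '[[[0,0,-0.1],0,-0.2],[[0,0,-0.3],0,-0.2],[[0,0,-0.6],0,-0.2],[[0,0,-0.8],0,-0.2],[[0,0,-0.8],0,-0.2],[[0,0,-0.4],0,-0.2],[[-0.2,-0.3,0],0,-0.2],[[-0.4,-0.6,0],0,-0.2],[[-0.5,-0.7,0],0,-0.2],[[-0.5,-0.7,0],0,-0.2]]'; python3 -m inch '[[[-0.5,-0.7,0],0,-0.2],[[-0.4,-0.7,0],0,-0.2],[[-0.2,-0.7,0],0,-0.2],[[0,-0.7,0],0,-0.2],[[0,-0.7,0],0,-0.2],[[0,-0.3,0],0,-0.2],[[0,0,0],0,-0.2],[[0,0,0],0,-0.2],[[0,0,0],0,-0.2],[[0,0,0],0,-0.2]]'
python3 - <<'E'
from m import *
go("key",(610,-79,.063),6,True); go("saw_small",(617,-250,0),6); go("chuck",(620,84,0),6); go("saw_big",(628,260,0),6);go("glue",(443,-102,0))
cv2.imwrite("pics/a9.png",cv2.resize(S["pixels"][120:400,180:480,::-1],None,fx=2,fy=2,interpolation=cv2.INTER_CUBIC))
E
```

```text
t: 59.7
eef_pos: [610.5, -79.0, -21.4]
tcp_rot: [3.141, -0.0, 0.063]
ft_force: [-0.3, -0.7, -0.2]
opening: 0.507
grip_force: 0.0
t: 60.95
eef_pos: [504.9, 53.7, 159.9]
tcp_rot: [3.141, -0.001, 0.063]
ft_force: [0.7, 0.7, 0.1]
opening: 0.597
grip_force: 0.0
t: 62.2
eef_pos: [425.8, 275.4, 158.7]
tcp_rot: [3.141, 0.0, 0.062]
ft_force: [0.5, 0.0, -0.5]
opening: 0.602
grip_force: 0.0
key top [611.1 -77.8] 0.056 0.144 1
key scene [609.2 -79. ] 0.058 0.214 1
key both [610.  -77.8] 0.054 0.188 2
saw_small top [ 618.2 -250.6] None 0.052 1
saw_small scene [ 618.3 -251.3] None 0.131 1
saw_small both [ 618.2 -250.6] None 0.092 2
chuck top [621.3  85.2] None 0.055 1
chuck scene [619.4  81.8] None 0.077 1
chuck both [620.7  84.5] None 0.089 2
saw_big top [629.4 260.2] None 0.05 1
saw_big scene [629.7 261.2] None 0.047 1
saw_big both [629.8 260.7] None 0.052 2
glue top [ 442.3 -102. ] None 0.102 1
glue scene [ 441.2 -106.3] None 0.124 1
glue both [ 442.8 -103.2] None 0.116 2
```

View pics/a9.png

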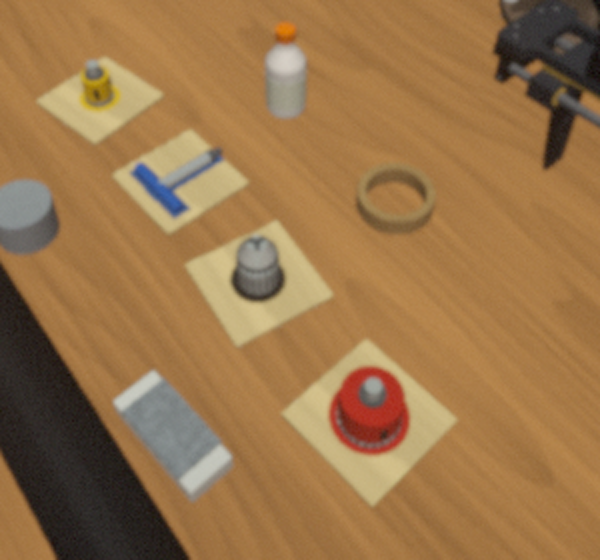

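All four tools sit centred on their own tiles, the glue bottle is untouched and the robot is clear.

```bash
python3 -c "
from cell import env
print(env.job_done())"
```

```text
the job is handed in; nothing more can be done
None
```

I handed the job in at about 63 s of the 122 s: my last camera fits put all four tools within about 2 mm of their tile centres with the key pointing as the T does, and the glue bottle still where it started; the hand-in returned no verdict.

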